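# Load a sample carrier into the bench analyser

## Task

Load the blue sample carrier into the analyser: draw its sample stage right out by the black tab, seat the carrier flat and square in the pocket with its notched corner at the yellow key block and let go of it, slide the stage fully home, and only then swing the red locking lever all the way to the back. Set the carrier down rather than dropping it, and leave everything else on the bench where it is.

Things in the scene. Friction and masses are not known exactly. Their poses are not given: they have to be found in the camera images.
- analyser: Off-white bench analyser, fixed, 300 (x) x 240 mm (y). Its slotted front looks along its -x (about world -y), 55 mm in front of the origin (bench level, under the shut pocket's centre). Roof 90 mm high back to x = +155 mm, then a rear part 150 mm high to +245. Slot ceiling 68 mm high: a seated carrier passes with 6 mm to spare, one riding on the rim does not.
- stage (a joint): How far the stage is drawn out of the analyser, m: 0 = fully shut, 0.13 = fully out at its stop. It slides level along the analyser's -x axis, stays where it is left, and takes about 3 N to move.
- tab (a point): Centre of the top of the black upright tab at the front of the aluminium stage, 66 mm above the bench; axes as the analyser's. Tab 12 mm thick (x), 26 mm wide (y), 34 mm above the deck (deck 32 mm above the bench, 104 mm wide, reaching 15 mm in front of the tab). 30 mm in front of the analyser's face when shut. Can be pinched across its width from above.
- pocket (a point): Centre of the black floor of the stage's pocket, 24 mm above the bench; axes as the analyser's. Pocket 84 (x) x 60 mm (y), 8 mm deep, mouth bevelled 2 mm: 2 mm play all round the carrier. Its centre is 85 mm behind (+x of) the tab; wholly clear of the analyser's face when the stage is fully out.
- pocket_key (a point): On the pocket floor, in the pocket's corner at +33, +21 mm (x, y) from its centre: the square yellow key block, 15.5 mm wide and as high as the pocket is deep, that fills this corner.
- carrier_blue: Blue sample carrier, about 0.15 kg, flat on the 2 mm grey mat: plate 80 (x) x 56 (y) x 10 mm with four pale discs, a 16 mm square notch in its +x +y corner, and on its middle an upright grip fin 44 mm long (x), 12 thick (y), 28 tall (top 38 above the underside). Origin: centre of the underside, z up. Seated: origin and axes meet the pocket's, plate 2 mm proud of the deck.
- carrier_blue_key (a point): Point at the underside level of the blue carrier, in the middle of its notched corner (+33, +21 mm from its origin).
- lever (a joint): Angle of the locking lever on the analyser's roof, rad: 0 = leaning forward to the analyser's front (-x), 1.0 = leaning back (+x) at its stop, locked. It swings about the analyser's y axis and stays where it is left; about 1 N at its ball moves it. It stands on a grey block 70 x 50 x 25 mm (x, y, z) on the roof.
- lever_tip (a point): Centre of the red ball (26 mm across) on the locking lever, 80 mm from its hinge. The hinge lies 80 mm behind (+x of) the analyser's origin, at its y = 0, 112 mm above the bench. At joint value q the ball is 80 mm x sin(q - 0.5) behind the hinge and 80 mm x cos(q - 0.5) above it.
- carrier_orange: An orange carrier of the same shape as the blue one, lying on the mat. Not wanted.
- carrier_white: A white carrier of the same shape with black discs, lying on the mat. Not wanted.
- pot: Small clear pot with a white cap, 36 mm across, 36 mm high, standing on the bench; origin at the centre of its underside.
- amber_jar: Amber glass jar, black cap, 54 mm across, 75 mm high; origin at the centre of its underside.
- wash_bottle: White plastic bottle, red cap, 56 mm across, 100 mm high; origin at the centre of its underside.
- screwdriver: Red-handled screwdriver, 170 mm long, lying on the bench along its own x axis.
- tip_box: Flat brown cardboard box, 70 x 100 x 28 mm, with a red label; origin at the centre of its underside.

How it is judged:
By the outcome, as a careful person would: the job done as asked, in the order asked, and still so for the second after the job is handed in, with the robot touching nothing.
It also fails if it takes over 64 s, if anything falls off the work surface, if the arm or the gripper's body presses on something with over 40 N, if the wrist force passes 120 N, or if a joint passes its speed limit or range.

## Robot

A 7-joint arm with a two-finger parallel gripper is mounted at the origin on the work surface. World frame = base frame: x ahead of the robot, y to its left, z up, the work surface at z = 0. Lengths are in m, angles in rad, forces in N, time in s.
With the tool pointing down it reaches from about 0.4 to 0.9 m from the base axis. Payload 5.5 kg.
Tool frame: the origin (TCP) lies at the centre of the arm's flange, where the gripper is bolted on; the fingertips stand 178 mm ahead of it and the grasp point (between the pads) lies 159 mm ahead of it; z points along the fingers, y is the line along which they close (so a half turn about z gives the same grasp; the last joint's range is limited). The gripper opens to 92 mm and grips with 3 to 60 N. Pads are 19 mm wide; open, the fingers measure 130 mm over their backs; the gripper's body (75 mm by 190 mm) begins 47 mm behind the grasp point.
Start: joints at [1.431, 0.501, -0.427, 1.55, 0.221, 1.138, -0.21], TCP at [0.255, -0.598, 0.405] pointing down, gripper open.
Joint ranges: [-2.88, 2.88], [-0.31, 2.03], [-1.54, 1.56], [0.2, 2.42], [-1.41, 4.55], [0.19, 2.02], [-2.57, 2.57]. Speed limits (rad/s): [2.57, 2.57, 3.14, 3.14, 3.14, 3.14, 3.14].

## Interface

Orientations are given as a unit quaternion [x, y, z, w].
In Python, from bench import robot, camrig gives the robot as it stands (robot), with the cameras (camrig).
- The arm moves only by the shell command python3 nudge.py 'ROWS' [FORCE]. ROWS is one flat JSON list of numbers that holds 1 to 5 rows one after another, with no inner brackets; each row has 7 numbers: a rotation vector rx, ry, rz in rad, then dx, dy, dz in m, then the finger opening in m; each row shifts and turns the commanded pose from where the row before left it, along the tool's axes as they then stand; what a row does not reach is not made up. A row lasts 1/12 s, in which the tool goes at most 0.0417 m and 0.125 rad, less where a joint would pass 70% of its speed; a pose out of reach is approached as far as the arm can. The fingers move at their own pace and stop on an object; FORCE is the grip in N (left out, the last holds). Time passes only in rows, so rows that do not move let the fingers close. It prints the time, the measured TCP pose, the force, the opening and the grip force at its end. Input that does not fit is refused with a message, and nothing moves.
- robot.read_state(): the state, without advancing time (a new reading comes with each control period).
- camrig.camera(name): name is "side" or "top" or "wrist"; returns the picture (420x560x3 uint8, red, green, blue); there is no depth.
- camrig.camera_params(name): a dict with "K" (3x3 intrinsics, pixels), "k1" (the pictures are not rectified: a ray, as slopes to the right and down, at radius r is drawn at 1 + k1 r^2 times it, then the intrinsics apply), "R" (3x3) and "t" (3): a world point X has camera coordinates R X + t; the wrist camera has in their place "T_tool_cam" (4x4, takes a point from camera to tool coordinates, whose origin is the TCP and whose axes are the flange's). Camera axes: x right, y down, z forward; pixel columns grow to the right and rows downward; lengths in m; the calibration is good to about 2 mm. A picture is of the moment at which its call begins: read the wrist's pose just before it. camera_params takes no time and is no camera call.
- robot.close_job(): hands the job in; it is judged then, once.
The state is a dict: "t": time; "joint_pos": joint angles; "qd": joint speeds; "effort": joint torques, N m; "tool_pos": TCP position; "tool_rot": TCP orientation; "wrist_force": force on the tool from outside, world axes, zero at the start; "wrist_torque": the same for the moment, N m; "width": finger opening in m; "grip_force": force on a finger pad.
Only numpy, scipy, OpenCV 4.12 (cv2) and the standard library are available. Lean on these libraries where they do the work, as an engineer would, in place of code of your own. Each camera call takes 0.05 s, during which the arm holds its last target. There are 200 camera calls.

## Working session

There is one attempt and no reset: what is moved stays moved. The work goes in short steps, Python scripts to look and compute and a shell command to move; the robot and the scene stay as the last step left them, time stands still between calls to the robot, and variables do not carry over. Pictures are saved under pics/ and viewed, at most 10 in all, crops included, and the job is handed in when it is done.

```bash
ls; mkdir -p pics; cat > h.py <<'E'
import numpy as np, cv2
from bench import robot, camrig
from scipy.spatial.transform import Rotation as Ro
def shot(n):
    s=robot.read_state(); im=camrig.camera(n); p=camrig.camera_params(n)
    K=np.array(p["K"]);k1=p["k1"]
    if n=="wrist":
        T=np.array(p["T_tool_cam"]);Rt=Ro.from_quat(s["tool_rot"]).as_matrix()
        Rcw=Rt@T[:3,:3]; c=Rt@T[:3,3]+np.array(s["tool_pos"])
    else:
        R=np.array(p["R"]);Rcw=R.T;c=-R.T@np.array(p["t"])
    return im,(K,k1,Rcw,c)
def ray(cam,uv):
    K,k1,R,c=cam
    d=np.array([(uv[0]-K[0,2])/K[0,0],(uv[1]-K[1,2])/K[1,1]])
    q=d.copy()
    for _ in range(30): q=d/(1+k1*(q@q))
    v=R@np.array([q[0],q[1],1]);return c,v/np.linalg.norm(v)
def onz(cam,uv,z):
    c,v=ray(cam,uv);return c+v*(z-c[2])/v[2]
def tri(c1,u1,c2,u2):
    a,v=ray(c1,u1);b,w=ray(c2,u2)
    s=np.linalg.lstsq(np.stack([v,-w],1),b-a,rcond=None)[0]
    p,q=a+v*s[0],b+w*s[1];return (p+q)/2,np.linalg.norm(p-q)
def proj(cam,X):
    K,k1,R,c=cam;q=R.T@(np.array(X)-c);q=q[:2]/q[2];q=q*(1+k1*(q@q));return K[:2,:2]@q+K[:2,2]
def save(n,im): cv2.imwrite("pics/"+n,im[:,:,::-1])
def blobs(im,lo,hi,amin=30):
    m=cv2.inRange(cv2.cvtColor(im,cv2.COLOR_RGB2HSV),np.array(lo),np.array(hi))
    n,l,st,ce=cv2.connectedComponentsWithStats(m)
    return [(ce[i].round(1).tolist(),st[i].tolist()) for i in range(1,n) if st[i,4]>=amin],m
E
python3 - <<'E'
from h import *
ims=[]
for n in("top","side","wrist"):
    im,c=shot(n);save(n+"0.png",im);print(n,c[3].round(3),c[2][:,2].round(2),c[0].round(0).tolist())
print(robot.read_state())
E
```

```text
bench.py
nudge.py
pics
top [ 0.424 -0.03   1.022] [ 0.17  0.   -0.98] [[419.0, 0.0, 276.0], [0.0, 419.0, 213.0], [0.0, 0.0, 1.0]]
side [0.327 0.419 0.717] [ 0.32 -0.6  -0.74] [[385.0, 0.0, 284.0], [0.0, 385.0, 206.0], [0.0, 0.0, 1.0]]
wrist [ 0.325 -0.567  0.383] [-0.26 -0.11 -0.96] [[346.0, 0.0, 280.0], [0.0, 346.0, 208.0], [0.0, 0.0, 1.0]]
{'t': 0.15, 'joint_pos': array([ 1.43119472,  0.50164487, -0.42686166,  1.55116027,  0.22079992,
        1.13832941, -0.21031217]), 'qd': array([-0.00097998, -0.00170068, -0.00204572, -0.00197655,  0.00138469,
       -0.00057829,  0.00090052]), 'effort': array([-6.89500594e-03, -5.67102921e+01, -5.82500383e+00, -2.79455620e+01,
       -6.86418707e-02,  2.65008432e-02,  1.25233532e-04]), 'tool_pos': array([ 0.25467123, -0.59774851,  0.40393222]), 'tool_rot': array([ 9.79782369e-01,  2.00064873e-01, -1.13280385e-04, -7.36791293e-04]), 'wrist_force': array([0.16800525, 0.45160115, 1.16451146]), 'wrist_torque': array([ 0.04255492, -0.03894668, -0.06943553]), 'grip_force': 0.0, 'width': 0.09190891006979476}
```

View pics/top0.png

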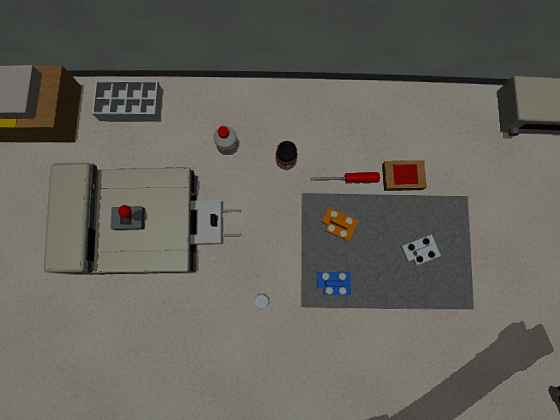

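View pics/side0.png

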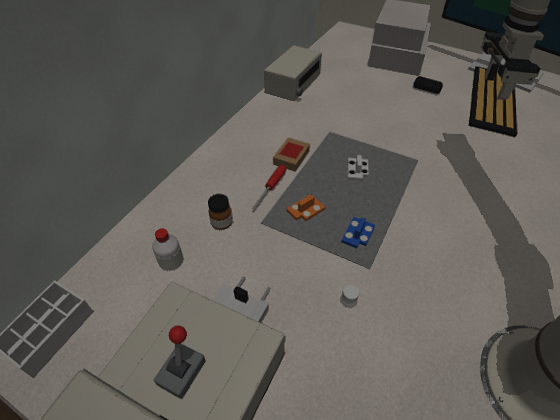

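The top view shows the blue carrier at about (334,284), the tab at (213,219), the lever ball at (125,212), the pot at (262,301), and the analyser front at x≈193 px. The side view shows the blue carrier at (359,232), the tab at (241,295) and the ball at (178,334). Next I measure these and enlarge the crops.

```bash
python3 - <<'E'
from h import *
t,ct=shot("top");s,cs=shot("side")
B=([100,120,50],[125,255,255]);
for im in(t,s): print("blue",blobs(im,*B)[0])
for im in(t,s): print("black",[b for b in blobs(im,[0,0,0],[179,255,45],20)[0] if b[1][4]<600])
for im in(t,s): print("red",[b for b in blobs(im,[0,150,60],[8,255,255])[0]])
for im in(t,s): print("disc", )
print("ball",tri(ct,(125,212),cs,(178,334)),"tab",tri(ct,(213,217),cs,(241,291)))
for n,p in(("blue",(334,284)),("pot",(262,301))): print(n,onz(ct,p,.012))
a=cv2.resize(t[255:310,240:370],None,fx=6,fy=6,interpolation=2)[:, :780]
b=cv2.resize(t[190:250,180:310],None,fx=6,fy=6,interpolation=2)[:270,:780]
save("crop1.png",np.vstack([a,b])[:600,:780])
E
```

```text
blue [([334.3, 282.7], [317, 272, 34, 24, 568])]
blue [([357.7, 232.5], [342, 217, 33, 31, 478])]
black [([27.5, 99.1], [0, 67, 41, 52, 509]), ([286.2, 151.3], [276, 141, 21, 21, 336]), ([394.7, 182.9], [382, 162, 43, 29, 148]), ([192.7, 185.9], [190, 170, 7, 31, 188]), ([134.4, 217.9], [120, 207, 25, 22, 228]), ([192.1, 239.8], [188, 208, 9, 64, 394]), ([213.4, 219.6], [211, 214, 6, 12, 68]), ([425.7, 240.9], [423, 238, 6, 6, 29]), ([410.9, 246.7], [408, 244, 6, 6, 29]), ([430.8, 254.0], [428, 251, 7, 7, 31]), ([419.5, 258.7], [417, 256, 6, 6, 30]), ([168.0, 272.0], [151, 272, 35, 1, 35]), ([555.2, 395.2], [549, 386, 11, 26, 159])]
black [([510.6, 39.7], [506, 34, 10, 12, 37]), ([308.6, 73.4], [299, 60, 21, 28, 184]), ([427.6, 84.7], [414, 76, 29, 18, 330]), ([299.0, 92.8], [296, 89, 7, 7, 24]), ([218.0, 203.4], [208, 194, 21, 20, 320]), ([240.5, 294.2], [234, 287, 14, 16, 157]), ([543.0, 357.6], [531, 322, 29, 67, 397]), ([515.2, 327.3], [507, 326, 21, 5, 53]), ([553.5, 341.8], [546, 331, 14, 22, 103]), ([179.1, 364.3], [167, 344, 27, 35, 321]), ([528.9, 360.3], [524, 355, 10, 9, 23]), ([187.2, 380.2], [156, 356, 49, 42, 220]), ([266.2, 388.3], [251, 356, 32, 64, 77]), ([529.4, 367.2], [524, 363, 11, 9, 29]), ([7.3, 412.5], [0, 399, 23, 21, 246])]
red [([222.9, 130.7], [218, 126, 11, 10, 89]), ([405.3, 173.6], [393, 164, 25, 20, 454]), ([362.8, 176.8], [346, 172, 34, 10, 312]), ([123.9, 210.6], [118, 205, 13, 12, 107])]
red [([291.5, 149.9], [280, 142, 24, 17, 240]), ([276.5, 175.4], [266, 164, 21, 24, 201]), ([160.6, 233.0], [155, 229, 12, 9, 90]), ([177.0, 334.0], [169, 326, 17, 17, 228])]
disc
disc
ball (array([0.56846931, 0.28156198, 0.18665292]), np.float64(0.0038136867851436373)) tab (array([0.57953513, 0.11885052, 0.05617908]), np.float64(0.0036216414247274287))
blue [ 0.43220078 -0.16938926  0.012     ]
pot [0.38919235 0.00136438 0.012     ]
```

View pics/crop1.png

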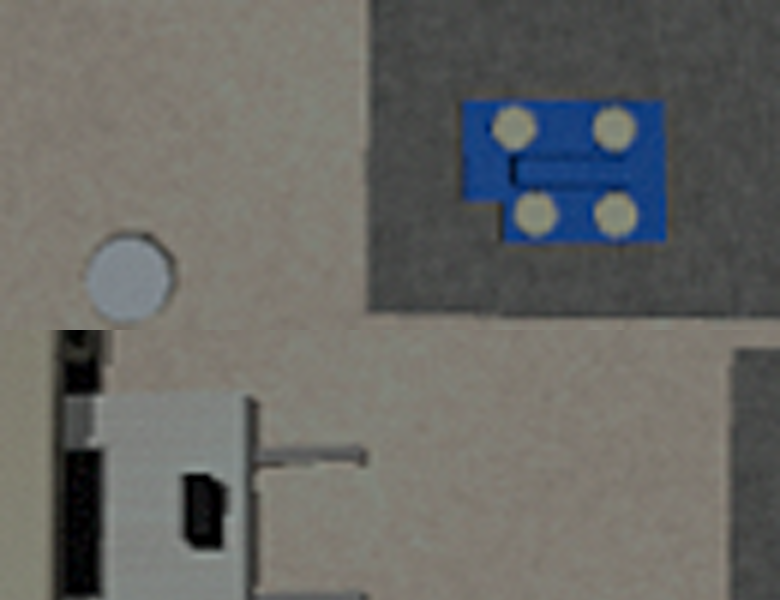

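The notch is already at the lower-left of the image (world +y, −x). That is where the key must be, so the carrier needs almost no turning. I'll fly the wrist camera over it.

```bash
python3 nudge.py '[0, 0, -0.117, 0.029, -0.028, 0, 0.09, 0, 0, -0.117, 0.032, -0.025, 0, 0.09, 0, 0, -0.117, 0.034, -0.021, 0, 0.09, 0, 0, -0.117, 0.037, -0.016, 0, 0.09, 0, 0, -0.117, 0.038, -0.012, 0, 0.09]'; python3 nudge.py '[0, 0, -0.117, 0.039, -0.008, 0, 0.09, 0, 0, -0.117, 0.04, -0.003, 0, 0.09, 0, 0, -0.117, 0.04, 0.001, 0, 0.09, 0, 0, -0.117, 0.04, 0.006, 0, 0.09, 0, 0, -0.117, 0.038, 0.011, 0, 0.09]'
python3 nudge.py '[0, 0, 0, 0, 0, 0, 0.09, 0, 0, 0, 0, 0, 0, 0.09]'
python3 - <<'E'
from h import *
im,c=shot("wrist");save("w1.png",im);s=robot.read_state();print(s["tool_pos"],Ro.from_quat(s["tool_rot"]).as_matrix().round(3).tolist(),s["joint_pos"].round(2))
E
```

```text
t: 0.67
tool_pos: [0.3325, -0.4104, 0.4047]
tool_rot: [0.879, 0.477, -0.0, 0.0]
wrist_force: [0.3, -0.1, 0.9]
width: 0.0901
grip_force: 0.0
t: 1.08
tool_pos: [0.4073, -0.225, 0.405]
tool_rot: [0.704, 0.71, -0.0, 0.0]
wrist_force: [1.3, -0.2, -0.9]
width: 0.0898
grip_force: 0.0
t: 1.25
tool_pos: [0.408, -0.2246, 0.4051]
tool_rot: [0.704, 0.71, -0.0, 0.0]
wrist_force: [0.3, -1.3, -0.2]
width: 0.0901
grip_force: 0.0
[ 0.4072781  -0.22654938  0.40490877] [[-0.003, 1.0, 0.0], [1.0, 0.003, -0.001], [-0.001, 0.0, -1.0]] [ 1.22  0.22 -0.86  1.98  0.2   1.02  0.27]
```

View pics/w1.png

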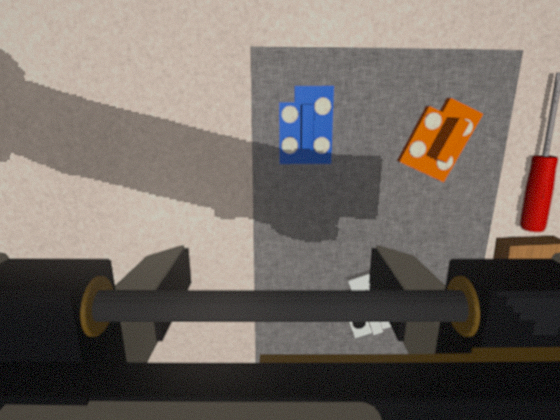

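The wrist view shows the blue carrier at (307,127) with its notch at the top left (288,95). Image up is world +y and image right is +x. I'll take a second view for parallax as I move toward the stage.

```bash
cat > bl.py <<'E'
from h import *
import sys,pickle
im,c=shot("wrist")
bs,m=blobs(im,[100,100,40],[125,255,255],300)
b=max(bs,key=lambda b:b[1][4]);x,y,w,h=b[1][:4]
sub=im[y:y+h,x:x+w]
d,_=blobs(sub,[0,0,90],[60,90,255],40)
ds=[(np.array(p)+[x,y],st[4]) for p,st in d]
cs=[p for p,a in ds];print(b,[ (p.round(1).tolist(),int(a)) for p,a in ds])
pickle.dump((c,cs),open(sys.argv[1],"wb"))
for p in cs: print(onz(c,p,.012).round(4))
E
python3 bl.py b1.pkl; python3 nudge.py '[0, 0, 0, 0.03, 0.025, 0, 0.09, 0, 0, 0, 0.02, 0.025, 0, 0.09, 0, 0, 0, 0, 0, 0, 0.09, 0, 0, 0, 0, 0, 0, 0.09]';python3 bl.py b2.pkl
python3 - <<'E'
from h import *;import pickle
a,p=pickle.load(open("b1.pkl","rb"));b,q=pickle.load(open("b2.pkl","rb"))
for u in p:
    r=[tri(a,u,b,v) for v in q]; k=min(r,key=lambda e:np.hypot(*(e[0][:2]-onz(a,u,.012)[:2])));print(k)
E
```

```text
([307.9, 123.6], [280, 83, 55, 79, 2960]) [([286.5, 90.4], 180), ([323.1, 103.6], 193), ([290.0, 111.8], 185), ([290.0, 143.1], 177), ([321.9, 142.8], 175)]
[ 0.4145 -0.1342  0.012 ]
[ 0.4523 -0.147   0.012 ]
[ 0.4183 -0.1553  0.012 ]
[ 0.4186 -0.1874  0.012 ]
[ 0.4525 -0.1869  0.012 ]
t: 1.68
tool_pos: [0.4577, -0.1771, 0.4046]
tool_rot: [0.706, 0.708, 0.0, -0.0]
wrist_force: [-0.3, 0.3, 0.2]
width: 0.0901
grip_force: 0.0
([260.4, 170.5], [232, 133, 53, 74, 2667]) [([238.2, 139.4], 171), ([274.0, 152.1], 172), ([242.4, 159.9], 165), ([274.5, 188.6], 150), ([243.7, 188.9], 151)]
[ 0.4143 -0.1335  0.012 ]
[ 0.4522 -0.1468  0.012 ]
[ 0.4182 -0.1552  0.012 ]
[ 0.4527 -0.1868  0.012 ]
[ 0.4187 -0.1872  0.012 ]
(array([ 0.41427872, -0.13386604,  0.00993974]), np.float64(0.0006101967157548828))
(array([ 0.45225692, -0.14687943,  0.01172879]), np.float64(0.0001983156214649619))
(array([ 0.41822204, -0.15521396,  0.01220343]), np.float64(0.00010164134279144745))
(array([ 0.41864575, -0.18743854,  0.0111464 ]), np.float64(4.0185722206149975e-05))
(array([ 0.45264872, -0.18702305,  0.01106418]), np.float64(9.518592282669195e-06))
```

```bash
python3 - <<'E'
from h import *
im,c=shot("wrist")
bs,m=blobs(im,[100,100,40],[125,255,255],300)
cn=max(cv2.findContours(m,0,cv2.CHAIN_APPROX_NONE)[0],key=cv2.contourArea)[:,0]
P=np.array([onz(c,p,.012)[:2] for p in cn],np.float32);r=cv2.minAreaRect(P);print(r,P.min(0),P.max(0))
E
python3 nudge.py '[0, 0, 0, 0.033, 0.024, 0, 0.09, 0, 0, 0, 0.033, 0.024, 0, 0.09, 0, 0, 0, 0.033, 0.024, 0, 0.09, 0, 0, 0, 0.033, 0.024, 0, 0.09, 0, 0, 0, 0.033, 0.024, 0, 0.09]'
python3 nudge.py '[0, 0, 0, 0, 0, 0, 0.09, 0, 0, 0, 0, 0, 0, 0.09]'
python3 - <<'E'
from h import *
im,c=shot("wrist");save("w2.png",im);print(c[3])
print([b for b in blobs(im,[0,0,0],[179,255,50],50)[0] if b[1][1]<240],[b for b in blobs(im,[0,120,60],[8,255,255])[0]])
E
```

```text
((0.4356785714626312, -0.16682276129722595), (0.056221164762973785, 0.07995066046714783), 0.3310674726963043) [ 0.40760008 -0.20676808] [ 0.46400687 -0.12689391]
t: 2.2
tool_pos: [0.5772, -0.0131, 0.4043]
tool_rot: [0.708, 0.706, -0.001, 0.0]
wrist_force: [0.9, -0.5, 0.6]
width: 0.09
grip_force: 0.0
t: 2.37
tool_pos: [0.577, -0.0104, 0.4043]
tool_rot: [0.705, 0.709, 0.0, -0.001]
wrist_force: [-0.4, -0.5, 0.2]
width: 0.0902
grip_force: 0.0
[0.57688699 0.06684485 0.38384315]
[([280.7, 48.1], [267, 42, 27, 11, 167]), ([449.4, 229.7], [423, 206, 54, 49, 2015])] [([538.4, 62.4], [515, 45, 45, 36, 1061]), ([373.2, 340.9], [363, 323, 20, 32, 481])]
```

View pics/w2.png

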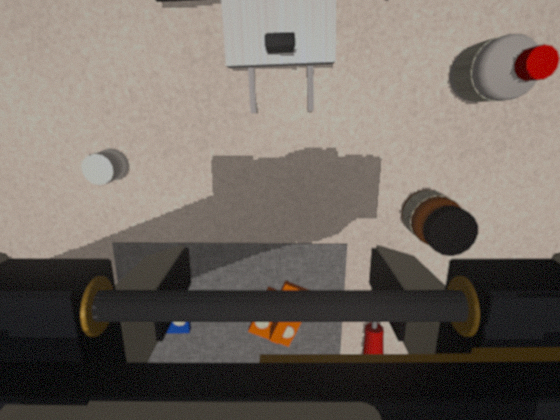

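The wrist view shows the tab at about (280,42), the deck front edge at row 65, and two thin rods in front of it. The pot is at (100,168), well to one side. I'll move 0.1 m forward for the second view.

```bash
python3 - <<'E'
from h import *;import pickle
im,c=shot("wrist");pickle.dump((im,c),open("s1.pkl","wb"))
E
python3 nudge.py '[0, 0, 0, 0.035, 0, 0, 0.06, 0, 0, 0, 0.035, 0, 0, 0.06, 0, 0, 0, 0.03, 0, 0, 0.06, 0, 0, 0, 0, 0, 0, 0.06, 0, 0, 0, 0, 0, 0, 0.06]'
python3 - <<'E'
from h import *;import pickle
im,c=shot("wrist");save("w3.png",im);pickle.dump((im,c),open("s2.pkl","wb"))
print([b for b in blobs(im,[0,0,0],[179,255,50],50)[0] if b[1][1]<240],[b for b in blobs(im,[0,120,60],[8,255,255])[0]])
E
```

```text
t: 2.88
tool_pos: [0.5759, 0.0877, 0.4049]
tool_rot: [0.706, 0.708, -0.0, 0.0]
wrist_force: [-0.3, -1.0, -0.3]
width: 0.0622
grip_force: 0.0
[([382.4, 95.2], [352, 93, 60, 5, 119]), ([280.2, 152.9], [268, 147, 25, 14, 170])] [([515.3, 183.0], [495, 168, 39, 31, 817])]
```

View pics/w3.png

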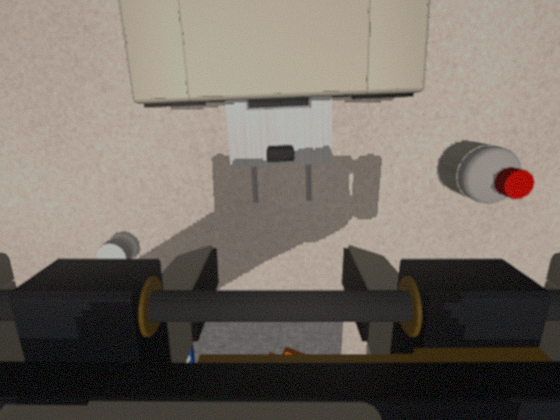

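The tab top is at about (280,153), the analyser front lip runs from (137,102) to (425,92), and the deck edge is at row 162. The front slopes slightly, so I'll measure its yaw, the tab and the height.

```bash
python3 - <<'E'
from h import *;import pickle
a,ca=pickle.load(open("s1.pkl","rb"));b,cb=pickle.load(open("s2.pkl","rb"))
def tab(im,y0,y1):
    g=cv2.cvtColor(im,cv2.COLOR_RGB2GRAY).astype(float)[y0:y1,255:308]
    m=(g<75).astype(np.uint8);n,l,st,ce=cv2.connectedComponentsWithStats(m)
    i=1+np.argmax(st[1:,4]);ys,xs=np.where(l==i)
    cols=range(272-255,290-255)
    up=[ys[xs==k].min() for k in cols];lo=[ys[xs==k].max()+1 for k in cols]
    print(st[i],up,lo)
    return (st[i][0]+255-.5, st[i][0]+st[i][2]+255-.5, np.median(up)+y0-.5,np.median(lo)+y0-.5)
A=tab(a,20,60);Bq=tab(b,135,170);print(A,Bq)
z=.066
print("w2",onz(ca,(A[0],A[2]),z),onz(ca,(A[1],A[2]),z),"lower",onz(ca,(280,A[3]),z))
print("w3",onz(cb,(Bq[0],Bq[3]),z),onz(cb,(Bq[1],Bq[3]),z),"upper",onz(cb,(280,Bq[2]),z))
# light/dark edges: deck sides and front in b, roof lip
g=cv2.cvtColor(b,cv2.COLOR_RGB2GRAY)
# roof lip front: cream->dark along columns
for z_,cols in((.09,[160,200,360,400]),):
    for u in cols:
        col=g[80:112,u].astype(int);r=80+np.argmin(np.diff(col))+.5;print("lip",u,r,onz(cb,(u,r),z_).round(4))
for v in(115,125,135,145,155):
    row=g[v].astype(int);l=215+np.argmax(np.diff(row[215:245]))+.5;r=318+np.argmin(np.diff(row[318:345]))+.5
    print("deck",v,l,r,onz(cb,(l,v),.032)[:2].round(4),onz(cb,(r,v),.032)[:2].round(4))
cv2.imwrite("pics/t.png",cv2.resize(b[135:175,215:345,::-1],None,fx=6,fy=6,interpolation=0))
E
```

```text
[ 11   9  29  21 563] [np.int64(10), np.int64(10), np.int64(10), np.int64(10), np.int64(10), np.int64(10), np.int64(10), np.int64(10), np.int64(10), np.int64(10), np.int64(10), np.int64(10), np.int64(9), np.int64(9), np.int64(9), np.int64(9), np.int64(9), np.int64(9)] [np.int64(30), np.int64(30), np.int64(30), np.int64(30), np.int64(30), np.int64(30), np.int64(30), np.int64(30), np.int64(30), np.int64(30), np.int64(30), np.int64(30), np.int64(29), np.int64(30), np.int64(29), np.int64(29), np.int64(29), np.int64(30)]
[ 12  11  27  16 391] [np.int64(12), np.int64(12), np.int64(12), np.int64(12), np.int64(12), np.int64(12), np.int64(12), np.int64(11), np.int64(11), np.int64(11), np.int64(11), np.int64(11), np.int64(11), np.int64(11), np.int64(11), np.int64(11), np.int64(11), np.int64(11)] [np.int64(27), np.int64(27), np.int64(27), np.int64(27), np.int64(27), np.int64(27), np.int64(27), np.int64(27), np.int64(27), np.int64(26), np.int64(26), np.int64(26), np.int64(27), np.int64(26), np.int64(26), np.int64(26), np.int64(26), np.int64(26)]
(np.float64(265.5), np.float64(294.5), np.float64(29.5), np.float64(49.5)) (np.float64(266.5), np.float64(293.5), np.float64(145.5), np.float64(161.5))
w2 [0.56435888 0.12576783 0.066     ] [0.58850144 0.1258058  0.066     ] lower [0.57645969 0.1103861  0.066     ]
w3 [0.56411534 0.1154447  0.066     ] [0.58900246 0.11549791 0.066     ] upper [0.57652248 0.13008289 0.066     ]
lip 160 101.5 [0.4787 0.1681 0.09  ]
lip 200 99.5 [0.5114 0.1697 0.09  ]
lip 360 93.5 [0.6411 0.1746 0.09  ]
lip 400 92.5 [0.6735 0.1755 0.09  ]
deck 115 220.5 326.5 [0.518 0.156] [0.6223 0.1562]
deck 125 226.5 320.5 [0.5235 0.1464] [0.6167 0.1466]
deck 135 216.5 327.5 [0.5131 0.1367] [0.624  0.1369]
deck 145 227.5 323.5 [0.5237 0.1268] [0.6204 0.127 ]
deck 155 223.5 320.5 [0.5192 0.1167] [0.6177 0.1169]
```

View pics/t.png

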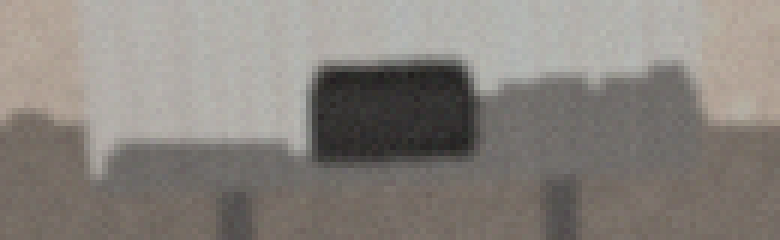

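Tab centre is (0.5765, 0.1206), its height is consistent with 66 mm, and the analyser yaw is +2.2°. The lip sits about 22 mm further from the tab than "shut" implies, so the stage may already be slightly out. I'll grasp the tab now.

```bash
python3 nudge.py '[0, 0, -0.036, 0.033, 0.0005, 0, 0.06, 0, 0, 0, 0, 0, 0.04, 0.06, 0, 0, 0, 0, 0, 0.04, 0.06, 0, 0, 0, 0, 0, 0.04, 0.06, 0, 0, 0, 0, 0, 0.04, 0.06]'; python3 nudge.py '[0, 0, 0, 0, 0, 0.02, 0.06, 0, 0, 0, 0, 0, 0.009, 0.06, 0, 0, 0, 0, 0, 0, 0.06]'; python3 - <<'E'
from h import *;s=robot.read_state();print(s["tool_pos"],Ro.from_quat(s["tool_rot"]).as_matrix().round(3).tolist())
E
```

```text
t: 3.35
tool_pos: [0.5774, 0.1171, 0.243]
tool_rot: [0.695, 0.719, -0.001, 0.001]
wrist_force: [0.7, -0.5, -1.1]
width: 0.0599
grip_force: 0.0
t: 3.6
tool_pos: [0.5764, 0.118, 0.2134]
tool_rot: [0.695, 0.719, -0.002, -0.001]
wrist_force: [-0.8, 0.1, 1.0]
width: 0.0597
grip_force: 0.0
[0.57635095 0.11801919 0.2133849 ] [[-0.034, 0.999, -0.004], [0.999, 0.034, -0.002], [-0.002, -0.004, -1.0]]
```

```bash
python3 nudge.py '[0, 0, 0, 0, 0, 0, 0.01, 0, 0, 0, 0, 0, 0, 0.01, 0, 0, 0, 0, 0, 0, 0.01, 0, 0, 0, 0, 0, 0, 0.01, 0, 0, 0, 0, 0, 0, 0.01]' 20
```

```text
t: 4.02
tool_pos: [0.5774, 0.1214, 0.217]
tool_rot: [0.694, 0.72, 0.001, 0.001]
wrist_force: [0.3, -0.7, -0.5]
width: 0.0313
grip_force: 0.0
```

```bash
python3 nudge.py '[0, 0, 0, 0, 0, 0, 0.01, 0, 0, 0, 0, 0, 0, 0.01, 0, 0, 0, 0, 0, 0, 0.01]' 20; python3 nudge.py '[0, 0, 0, -0.02, 0, 0, 0.01, 0, 0, 0, -0.02, 0, 0, 0.01, 0, 0, 0, -0.02, 0, 0, 0.01, 0, 0, 0, -0.02, 0, 0, 0.01, 0, 0, 0, -0.01, 0, 0, 0.01]'
```

```text
t: 4.27
tool_pos: [0.5763, 0.1214, 0.2164]
tool_rot: [0.693, 0.721, -0.001, 0.0]
wrist_force: [-4.3, -1.2, 6.3]
width: 0.0257
grip_force: 20.0
t: 4.68
tool_pos: [0.58, 0.0304, 0.2165]
tool_rot: [0.694, 0.72, -0.0, -0.0]
wrist_force: [-3.5, 1.9, 5.2]
width: 0.0255
grip_force: 20.0
```

```bash
python3 nudge.py '[0, 0, 0, -0.008, 0, 0, 0.01, 0, 0, 0, -0.006, 0, 0, 0.01, 0, 0, 0, -0.004, 0, 0, 0.01, 0, 0, 0, 0, 0, 0, 0.01]'; python3 nudge.py '[0, 0, 0, -0.006, 0, 0, 0.01, 0, 0, 0, -0.006, 0, 0, 0.01, 0, 0, 0, 0, 0, 0, 0.01]'
```

```text
t: 5.02
tool_pos: [0.5806, 0.0133, 0.2165]
tool_rot: [0.694, 0.72, -0.0, -0.0]
wrist_force: [-3.8, -0.5, 6.1]
width: 0.026
grip_force: 20.0
t: 5.27
tool_pos: [0.5806, 0.0084, 0.2165]
tool_rot: [0.692, 0.722, 0.004, -0.004]
wrist_force: [-2.8, 16.1, 2.3]
width: 0.0257
grip_force: 20.0
```

The stage met its stop: 16 N with no further travel, after 113 mm. I'll release, rise and look at the pocket.

```bash
python3 nudge.py '[0, 0, 0, 0.006, 0, 0, 0.06, 0, 0, 0, 0, 0, 0, 0.06, 0, 0, 0, 0, 0, 0, 0.06, 0, 0, 0, 0, 0, 0, 0.06, 0, 0, 0, 0, 0, -0.04, 0.06]'; python3 nudge.py '[0, 0, 0, 0.01, 0, -0.04, 0.06, 0, 0, 0, 0.01, 0, -0.04, 0.06, 0, 0, 0, 0, 0, -0.04, 0.06, 0, 0, 0, 0, 0, -0.02, 0.06, 0, 0, 0, 0, 0, 0, 0.06]'; cat > pk.py <<'E'
from h import *;import pickle,sys
im,c=shot("wrist");pickle.dump((im,c),open(sys.argv[1]+".pkl","wb"));save(sys.argv[1]+".png",im)
print(robot.read_state()["tool_pos"],[b for b in blobs(im,[20,120,80],[35,255,255],30)[0] if b[1][1]<260],[b for b in blobs(im,[0,0,0],[179,255,60],100)[0] if b[1][1]<240])
E
python3 pk.py p1; python3 nudge.py '[0, 0, 0, -0.03, 0, 0, 0.06, 0, 0, 0, -0.03, 0, 0, 0.06, 0, 0, 0, 0, 0, 0, 0.06, 0, 0, 0, 0, 0, 0, 0.06]'; python3 pk.py p2
```

```text
t: 5.68
tool_pos: [0.5781, 0.0051, 0.2494]
tool_rot: [0.694, 0.72, -0.005, -0.004]
wrist_force: [0.8, -1.3, -0.0]
width: 0.0543
grip_force: 0.0
t: 6.1
tool_pos: [0.5823, 0.0275, 0.4016]
tool_rot: [0.694, 0.72, 0.003, 0.004]
wrist_force: [0.4, 0.0, 0.9]
width: 0.06
grip_force: 0.0
[0.58146028 0.02684398 0.39867632] [([250.0, 77.4], [242, 69, 17, 18, 301])] [([272.6, 27.0], [246, 19, 55, 16, 811]), ([332.4, 28.0], [307, 19, 87, 17, 698]), ([380.2, 24.8], [350, 19, 65, 12, 603]), ([164.8, 25.8], [130, 21, 65, 10, 484]), ([218.6, 27.5], [193, 20, 46, 16, 569]), ([276.0, 115.9], [244, 70, 60, 87, 4292]), ([273.8, 203.3], [261, 194, 26, 19, 444])]
t: 6.48
tool_pos: [0.5823, -0.0364, 0.3936]
tool_rot: [0.696, 0.718, -0.002, -0.001]
wrist_force: [-0.2, 0.8, 0.0]
width: 0.0599
grip_force: 0.0
[ 0.58224679 -0.03426686  0.39406491] [([255.0, 5.2], [246, 0, 19, 12, 216])] [([282.8, 41.5], [248, 0, 65, 89, 4819]), ([281.5, 138.9], [268, 133, 27, 13, 158]), ([453.5, 211.1], [425, 186, 58, 52, 2280])]
```

View pics/p1.png

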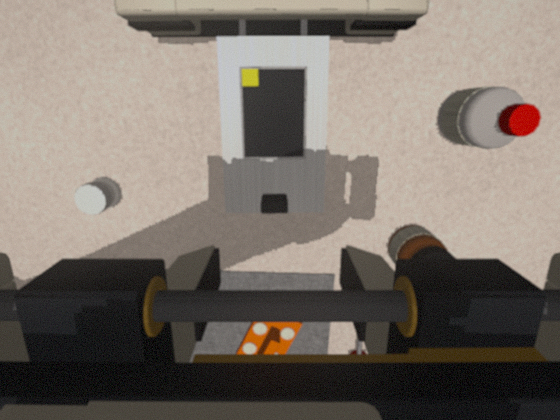

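The stage is fully out. The pocket is at about (274,113) with the yellow key at its top-left (250,77), which matches the notch's present corner. The tab is at (274,203). Now the pocket measurement.

```bash
python3 - <<'E'
from h import *;import pickle
R={}
for n in("p1","p2"):
    im,c=pickle.load(open(n+".pkl","rb"))
    m=blobs(im,[0,0,0],[179,255,75])[1]|blobs(im,[20,120,80],[35,255,255])[1]
    k=115 if n=="p1" else 50
    m=cv2.morphologyEx(m,cv2.MORPH_OPEN,np.ones((5,5)));nn,l,st,ce=cv2.connectedComponentsWithStats(m)
    i=l[k,276];print(st[i]);w=(l==i).astype(np.uint8)
    cn=max(cv2.findContours(w,0,cv2.CHAIN_APPROX_NONE)[0],key=cv2.contourArea)[:,0]
    for z in(.024,.030,.032):
        P=np.array([onz(c,p,z)[:2] for p in cn],np.float32);print(n,z,cv2.minAreaRect(P))
    x,y,ww,h=st[i][:4]
    bl=cn[np.argmax(-cn[:,0]+cn[:,1])];br=cn[np.argmax(cn.sum(1))];R[n]=(c,bl,br);print(bl,br)
for j in(1,2): print(tri(R["p1"][0],R["p1"][j],R["p2"][0],R["p2"][j]))
im,c=pickle.load(open("p1.pkl","rb"));im2,c2=pickle.load(open("p2.pkl","rb"))
print("key@.032",onz(c,(250,77.4),.032),"tab", onz(c,(273.8,204),.066))
E
```

```text
[ 242   69   62   88 5109]
p1 0.024 ((0.5770331025123596, 0.09662002325057983), (0.05969052389264107, 0.08372809737920761), 2.083538770675659)
p1 0.03 ((0.5770812034606934, 0.09675570577383041), (0.05868696793913841, 0.08232028782367706), 2.083449602127075)
p1 0.032 ((0.5770971179008484, 0.09680090099573135), (0.05835242196917534, 0.08185102045536041), 2.083463191986084)
[245 155] [302 156]
[ 246    0   67   90 5733]
p2 0.024 ((0.5771435499191284, 0.09412206709384918), (0.06002288684248924, 0.07605702430009842), 1.9478548765182495)
p2 0.03 ((0.5771930813789368, 0.09320506453514099), (0.05899083986878395, 0.07474935799837112), 1.9478607177734375)
p2 0.032 ((0.5772095918655396, 0.09289941191673279), (0.05864680930972099, 0.07431352883577347), 1.9479196071624756)
[250  89] [310  88]
(array([0.55022863, 0.05515502, 0.02643803]), np.float64(0.0005414398526709873))
(array([0.60705555, 0.05743777, 0.03545264]), np.float64(0.0008188813380485864))
key@.032 [0.55445388 0.12947435 0.032     ] tab [0.58088099 0.01542301 0.066     ]
```

The pocket centre is (0.5771, 0.097), yaw 2.1° and rim about 31 mm high. That also agrees with face − 75 mm. Now to the carrier at (0.4357, −0.1668).

```bash
python3 nudge.py '[0, 0, 0.026, -0.0255, -0.0302, 0, 0.06, 0, 0, 0, -0.026, -0.0300, 0, 0.06, 0, 0, 0, -0.026, -0.0300, 0, 0.06, 0, 0, 0, -0.026, -0.0300, 0, 0.06, 0, 0, 0, -0.026, -0.0300, 0, 0.06]'; python3 nudge.py '[0, 0, 0, 0, 0, 0.04, 0.05, 0, 0, 0, 0, 0, 0.04, 0.05, 0, 0, 0, 0, 0, 0.04, 0.05, 0, 0, 0, 0, 0, 0, 0.05, 0, 0, 0, 0, 0, 0, 0.05]'; cat > st.py <<'E'
from h import *
import sys
s=robot.read_state();R=Ro.from_quat(s["tool_rot"]).as_matrix();p=s["tool_pos"]
print(p.round(4),np.degrees(np.arctan2(R[1,0],R[0,0])).round(2),s["wrist_force"].round(1),s["width"].round(4))
g=list(map(float,sys.argv[1:]))
if g: print("tool shift",(R.T@(np.array(g[:3])-p)).round(4))
E
python3 st.py .4357 -.1668 .194; python3 st.py
```

```text
t: 6.95
tool_pos: [0.4332, -0.1644, 0.3948]
tool_rot: [0.702, 0.712, -0.0, -0.001]
wrist_force: [-0.4, -0.7, 1.5]
width: 0.0599
grip_force: 0.0
t: 7.37
tool_pos: [0.4338, -0.1631, 0.2742]
tool_rot: [0.702, 0.712, -0.0, -0.003]
wrist_force: [0.6, 0.7, 0.1]
width: 0.0501
grip_force: 0.0Traceback (most recent call last):
  File "st.py", line 4, in <module>
    print(p.round(4),np.degrees(np.arctan2(R[1,0],R[0,0])).round(2),s["wrist_force"].round(1),s["width"].round(4))
                                                                                              ^^^^^^^^^^^^^^^^
AttributeError: 'float' object has no attribute 'round'
Traceback (most recent call last):
  File "st.py", line 4, in <module>
    print(p.round(4),np.degrees(np.arctan2(R[1,0],R[0,0])).round(2),s["wrist_force"].round(1),s["width"].round(4))
                                                                                              ^^^^^^^^^^^^^^^^
AttributeError: 'float' object has no attribute 'round'
```

```bash
sed -i 's/s\["width"\].round(4)/round(s["width"],4)/' st.py; python3 nudge.py '[0, 0, 0, -0.0035, 0.0019, 0.04, 0.05, 0, 0, 0, 0, 0, 0.03, 0.05, 0, 0, 0, 0, 0, 0, 0.05, 0, 0, 0, 0, 0, 0, 0.05]';python3 st.py .4357 -.1668 .194; python3 nudge.py '[0, 0, 0, 0, 0, 0, 0.05]'; python3 st.py .4357 -.1668 .194
```

```text
t: 7.7
tool_pos: [0.4376, -0.1672, 0.2071]
tool_rot: [0.702, 0.712, 0.0, -0.0]
wrist_force: [0.2, -0.3, 1.0]
width: 0.05
grip_force: 0.0
[ 0.4376 -0.1672  0.2071] 90.8 [ 0.2 -0.3  1. ] 0.05
tool shift [ 0.0005 -0.0019  0.0131]
t: 7.78
tool_pos: [0.4384, -0.1677, 0.2084]
tool_rot: [0.702, 0.712, 0.001, 0.002]
wrist_force: [0.0, 0.2, 0.4]
width: 0.0502
grip_force: 0.0
[ 0.4384 -0.1677  0.2084] 90.77 [0.  0.2 0.4] 0.0502
tool shift [ 0.0009 -0.0027  0.0143]
```

```bash
python3 nudge.py '[0, 0, 0, 0.0003, -0.0015, 0.013, 0.05, 0, 0, 0, 0, 0, 0, 0.05, 0, 0, 0, 0, 0, 0, 0.02]'; python3 nudge.py '[0, 0, 0, 0, 0, 0, 0.005, 0, 0, 0, 0, 0, 0, 0.005, 0, 0, 0, 0, 0, 0, 0.005, 0, 0, 0, 0, 0, 0, 0.005, 0, 0, 0, 0, 0, 0, 0.005]' 15; python3 nudge.py '[0, 0, 0, 0, 0, 0, 0.005, 0, 0, 0, 0, 0, 0, 0.005, 0, 0, 0, 0, 0, 0, 0.005, 0, 0, 0, 0, 0, 0, 0.005, 0, 0, 0, 0, 0, 0, 0.005]' 30; python3 st.py
```

```text
t: 8.03
tool_pos: [0.436, -0.1679, 0.1946]
tool_rot: [0.703, 0.711, 0.0, 0.001]
wrist_force: [0.6, -0.5, 0.0]
width: 0.0467
grip_force: 0.0
t: 8.45
tool_pos: [0.4353, -0.1679, 0.193]
tool_rot: [0.703, 0.711, 0.0, 0.0]
wrist_force: [-0.3, -0.0, -0.9]
width: 0.0145
grip_force: 0.0
t: 8.87
tool_pos: [0.4353, -0.1679, 0.1929]
tool_rot: [0.703, 0.711, -0.0, 0.0]
wrist_force: [-0.8, -0.4, 5.2]
width: 0.0117
grip_force: 30.0
[ 0.4353 -0.1679  0.1929] 90.69 [-0.8 -0.4  5.2] 0.0117
```

```bash
python3 nudge.py '[0, 0, 0, 0, 0, -0.01, 0.005, 0, 0, 0, 0, 0, -0.02, 0.005, 0, 0, 0, 0, 0, -0.035, 0.005, 0, 0, -0.0245, 0, 0, -0.035, 0.005, 0, 0, 0, 0.02, 0.012, 0, 0.005]'; python3 nudge.py '[0, 0, 0, 0.032, 0.0187, 0, 0.005, 0, 0, 0, 0.032, 0.0187, 0, 0.005, 0, 0, 0, 0.032, 0.0187, 0, 0.005, 0, 0, 0, 0.032, 0.0187, 0, 0.005, 0, 0, 0, 0.032, 0.0187, 0, 0.005]';python3 nudge.py '[0, 0, 0, 0.032, 0.0187, 0, 0.005, 0, 0, 0, 0.032, 0.0187, 0, 0.005, 0, 0, 0, 0.015, 0.008, 0, 0.005, 0, 0, 0, 0, 0, 0, 0.005, 0, 0, 0, 0, 0, 0, 0.005]'; python3 st.py .577 .097 .293
python3 - <<'E'
from h import *
im,c=shot("wrist");save("h1.png",im)
print(blobs(im,[100,80,30],[125,255,255],60)[0]);import pickle;pickle.dump((im,c),open("h1.pkl","wb"))
E
```

```text
t: 9.28
tool_pos: [0.4467, -0.1525, 0.2975]
tool_rot: [0.697, 0.717, -0.001, 0.003]
wrist_force: [1.6, -0.3, -1.7]
width: 0.0115
grip_force: 30.0
t: 9.7
tool_pos: [0.5343, 0.0174, 0.293]
tool_rot: [0.694, 0.72, -0.0, -0.0]
wrist_force: [0.1, -0.6, -1.4]
width: 0.0116
grip_force: 30.0
t: 10.12
tool_pos: [0.5762, 0.098, 0.2927]
tool_rot: [0.693, 0.721, -0.0, -0.001]
wrist_force: [-0.9, -1.9, -1.5]
width: 0.012
grip_force: 30.0
[0.5762 0.098  0.2927] 92.27 [-0.9 -1.9 -1.5] 0.012
tool shift [-0.0011  0.0008 -0.0003]
[([285.0, 225.4], [223, 181, 115, 111, 6407]), ([279.7, 327.8], [264, 321, 33, 15, 413])]
```

View pics/h1.png

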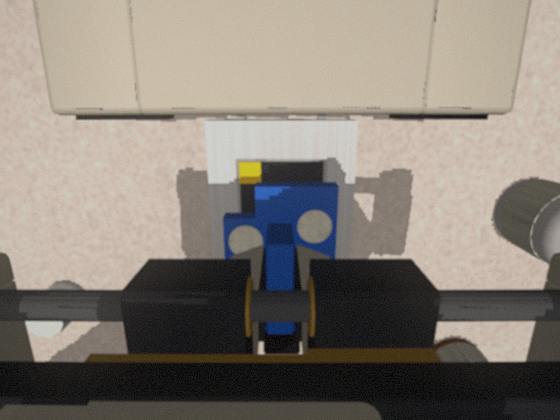

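The carrier hangs square above the pocket, its notch at (240,215) on the same side as the key at (250,169). Its plate front edge is at row ~183 and its right side at column ~337. I'll compare it numerically with the pocket.

```bash
python3 - <<'E'
from h import *;import pickle
im,c=pickle.load(open("h1.pkl","rb"))
for u in(265,300,325): print("col",u,[tuple(map(int,im[v,u])) for v in range(176,196,2)])
print("row235",[(u,int(im[235,u,2])-int(im[235,u,0])) for u in list(range(218,230))+list(range(330,342))])
print("row205",[(u,int(im[205,u,2])-int(im[205,u,0])) for u in list(range(250,262))+list(range(330,342))])
print("row222",[(u,int(im[222,u,2])-int(im[222,u,0])) for u in list(range(218,230))+list(range(330,342))])
print("notchcol",[(v,int(im[v,235,2])-int(im[v,235,0])) for v in range(205,222)])
m=blobs(im,[100,80,30],[125,255,255],60)[1]
fr=[(u,int(np.where(m[:,u])[0].min())) for u in range(262,335,8)];print(fr)
E
```

```text
col 265 [(46, 46, 40), (41, 37, 40), (43, 43, 46), (44, 49, 68), (40, 49, 79), (40, 71, 129), (56, 101, 181), (53, 99, 185), (52, 96, 184), (51, 99, 182)]
col 300 [(39, 43, 43), (43, 37, 40), (41, 44, 47), (40, 46, 64), (41, 51, 79), (37, 52, 94), (35, 60, 113), (35, 57, 111), (39, 60, 112), (26, 56, 106)]
col 325 [(108, 105, 101), (113, 109, 108), (108, 105, 104), (72, 74, 89), (38, 47, 71), (34, 47, 89), (39, 60, 110), (35, 61, 109), (38, 60, 112), (36, 63, 113)]
row235 [(218, -6), (219, -7), (220, -8), (221, -10), (222, 0), (223, 20), (224, 54), (225, 73), (226, 77), (227, 74), (228, 58), (229, 28), (330, 65), (331, 77), (332, 85), (333, 82), (334, 74), (335, 56), (336, 27), (337, 3), (338, -8), (339, -9), (340, -4), (341, -5)]
row205 [(250, -1), (251, 4), (252, 0), (253, -2), (254, 26), (255, 60), (256, 67), (257, 73), (258, 79), (259, 75), (260, 80), (261, 74), (330, 73), (331, 74), (332, 76), (333, 72), (334, 74), (335, 76), (336, 67), (337, 40), (338, 9), (339, -5), (340, -5), (341, -7)]
row222 [(218, -9), (219, -8), (220, -7), (221, -7), (222, 13), (223, 39), (224, 66), (225, 67), (226, 72), (227, 67), (228, 69), (229, 72), (330, -12), (331, 15), (332, 49), (333, 77), (334, 77), (335, 73), (336, 43), (337, 9), (338, -1), (339, -6), (340, -11), (341, -3)]
notchcol [(205, -5), (206, -2), (207, -6), (208, -6), (209, -5), (210, -6), (211, -4), (212, 7), (213, 21), (214, 36), (215, 40), (216, 41), (217, 46), (218, 53), (219, 75), (220, 73), (221, 74)]
[(262, 183), (270, 182), (278, 182), (286, 182), (294, 182), (302, 182), (310, 182), (318, 182), (326, 183), (334, 183)]
```

```bash
cat > mid.py <<'E'
from h import *;import pickle
im,c=pickle.load(open("h1.pkl","rb"))
for zt in(.108,.111,.114):
    L=onz(c,(223.2,228),zt);Rr=onz(c,(335.9,228),zt);F=onz(c,(300,186.2),zt);Fb=onz(c,(300,181.8),zt-.01)
    print(zt,"width",(Rr-L)[0].round(4),"latmid",((L+Rr)/2).round(4),"front",F.round(4),Fb.round(4))
t=np.radians(92.1);ax=np.array([np.cos(t),np.sin(t)])
zt=.111;L=onz(c,(223.2,228),zt);Rr=onz(c,(335.9,228),zt);F=(onz(c,(300,186.2),zt)+onz(c,(300,181.8),zt-.01))/2
m=((L+Rr)/2)[:2];f=F[:2];cen=m+ax*((f-m)@ax-.040);print("carrier",cen)
k,_=blobs(im,[20,120,80],[35,255,255],20);print(k)
# pocket in same view: back edge (dark start) and key
g=cv2.cvtColor(im,cv2.COLOR_RGB2GRAY);print("backcol300",[(v,int(g[v,300])) for v in range(154,172)],"right row172",[(u,int(g[172,u])) for u in range(314,332)])
print("key L row",[(u,int(im[169,u,0])-int(im[169,u,2])) for u in range(234,244)])
E
python3 mid.py
```

```text
0.108 width 0.0566 latmid [0.5756 0.1166 0.108 ] front [0.5847 0.1384 0.108 ] [0.5852 0.1385 0.098 ]
0.111 width 0.0556 latmid [0.5755 0.1176 0.111 ] front [0.5844 0.1391 0.111 ] [0.585  0.1391 0.101 ]
0.114 width 0.0546 latmid [0.5755 0.1187 0.114 ] front [0.5842 0.1398 0.114 ] [0.5848 0.1398 0.104 ]
carrier [0.5762372  0.09879379]
[([249.8, 172.2], [239, 162, 23, 22, 487]), ([247.6, 323.5], [246, 319, 4, 9, 22]), ([312.0, 327.5], [310, 320, 5, 16, 34])]
backcol300 [(154, 199), (155, 199), (156, 197), (157, 197), (158, 190), (159, 173), (160, 157), (161, 124), (162, 81), (163, 47), (164, 46), (165, 41), (166, 41), (167, 46), (168, 46), (169, 37), (170, 44), (171, 47)] right row172 [(314, 42), (315, 41), (316, 41), (317, 45), (318, 41), (319, 49), (320, 43), (321, 50), (322, 60), (323, 81), (324, 100), (325, 107), (326, 113), (327, 115), (328, 123), (329, 124), (330, 120), (331, 126)]
key L row [(234, 7), (235, 4), (236, 5), (237, 16), (238, 52), (239, 121), (240, 159), (241, 171), (242, 162), (243, 165)]
```

```bash
cat >> mid.py <<'E'
B=onz(c,(300,162.1),.030);Bo=onz(c,(300,158),.032);L=onz(c,(238.5,170),.032);Rr=onz(c,(323,172),.025)
print("back",B,Bo,"L",L,"R",Rr)
m=((L+Rr)/2)[:2];pc=m+ax*((B[:2]-m)@ax-.042);print("pocket",pc,"delta",pc-cen)
E
python3 mid.py | tail -3
```

```text
key L row [(234, 7), (235, 4), (236, 5), (237, 16), (238, 52), (239, 121), (240, 159), (241, 171), (242, 162), (243, 165)]
back [0.58904227 0.13826931 0.03      ] [0.58875331 0.14142495 0.032     ] L [0.54617658 0.13132305 0.032     ] R [0.60636522 0.13100753 0.025     ]
pocket [0.57756694 0.0958203 ] delta [ 0.00132975 -0.00297349]
```

```bash
python3 nudge.py '[0, 0, 0.002, -0.0026, 0.0011, 0.02, 0.005, 0, 0, 0, 0, 0, 0.025, 0.005, 0, 0, 0, 0, 0, 0.01, 0.005, 0, 0, 0, 0, 0, 0, 0.005, 0, 0, 0, 0, 0, 0, 0.005]'; python3 st.py .577 .097 .216; cat > prof.py <<'E'
from h import *;import pickle,sys
im,c=shot("wrist");pickle.dump((im,c),open("h2.pkl","wb"));save("h2.png",im)
g=cv2.cvtColor(im,cv2.COLOR_RGB2GRAY)
bs,m=blobs(im,[100,80,30],[125,255,255],60);print(bs);print("key",blobs(im,[20,120,80],[35,255,255],20)[0])
d=im[:,:,2].astype(int)-im[:,:,0]
y0=max(bs,key=lambda b:b[1][4])[1][1]
for u in(270,300,320): print("col",u,[(v,int(g[v,u]),int(d[v,u])) for v in range(y0-26,y0+10)])
for v in(y0+30,y0+45): 
    w=np.where(m[v])[0];print("row",v,w.min(),w.max())
E
python3 prof.py
```

```text
t: 10.58
tool_pos: [0.5774, 0.0929, 0.2376]
tool_rot: [0.695, 0.719, -0.001, -0.0]
wrist_force: [-0.3, -0.2, 0.0]
width: 0.0117
grip_force: 30.0
[0.5774 0.0929 0.2376] 91.91 [-0.3 -0.2  0. ] 0.0117
tool shift [ 0.0042 -0.0002  0.0216]
[([285.1, 225.4], [223, 182, 115, 110, 6430]), ([279.6, 327.2], [264, 321, 32, 13, 360])]
key [([239.3, 181.0], [224, 167, 31, 29, 830]), ([247.7, 326.7], [246, 318, 4, 18, 38]), ([311.9, 322.1], [310, 318, 5, 10, 22])]
col 270 [(156, 196, -8), (157, 199, -11), (158, 199, -10), (159, 198, -9), (160, 193, -9), (161, 203, -10), (162, 196, -10), (163, 182, -11), (164, 171, -8), (165, 153, -8), (166, 130, -6), (167, 86, -6), (168, 64, -3), (169, 52, -3), (170, 58, -7), (171, 57, -5), (172, 59, -1), (173, 55, 0), (174, 52, -1), (175, 47, -8), (176, 45, -2), (177, 45, 2), (178, 44, 6), (179, 53, -5), (180, 47, -1), (181, 47, 5), (182, 53, 22), (183, 50, 33), (184, 46, 41), (185, 57, 54), (186, 78, 85), (187, 92, 117), (188, 97, 128), (189, 99, 127), (190, 100, 128), (191, 96, 133)]
col 300 [(156, 204, -9), (157, 203, -10), (158, 200, -14), (159, 203, -11), (1
[... 366 characters left out ...]
 38), (185, 54, 44), (186, 57, 54), (187, 61, 69), (188, 57, 76), (189, 66, 69), (190, 61, 76), (191, 60, 76)]
col 320 [(156, 203, -14), (157, 202, -13), (158, 200, -12), (159, 200, -10), (160, 201, -12), (161, 200, -10), (162, 196, -10), (163, 166, -5), (164, 152, -7), (165, 148, -8), (166, 125, -7), (167, 81, -2), (168, 53, -1), (169, 46, 2), (170, 49, -4), (171, 45, 0), (172, 46, 2), (173, 39, 5), (174, 42, 2), (175, 46, 4), (176, 41, -2), (177, 40, 5), (178, 50, -4), (179, 46, 1), (180, 37, -6), (181, 43, 7), (182, 50, 23), (183, 50, 36), (184, 57, 39), (185, 51, 37), (186, 54, 59), (187, 61, 67), (188, 61, 74), (189, 64, 74), (190, 64, 71), (191, 64, 76)]
row 212 231 336
row 227 224 336
```

```bash
cat > rel.py <<'E'
from h import *;import pickle,sys
# args: bevel inner row, key-left col, right col, dark-row, TCPz->plate top
im,c=pickle.load(open("h2.pkl","rb"));g=cv2.cvtColor(im,cv2.COLOR_RGB2GRAY)
v0,kl,z=map(float,sys.argv[1:4]);v=int(v0)+8
r=318+int(np.argmax(np.diff(g[v,318:365].astype(int))));print("right",[(u,int(g[v,u])) for u in range(r-5,r+7)])
t=np.radians(92.1);ax=np.array([np.cos(t),np.sin(t)])
L=onz(c,(223.3,228),z);R=onz(c,(336,228),z);F=(onz(c,(300,186.2),z)+onz(c,(300,181.8),z-.01))/2
m=((L+R)/2)[:2];cen=m+ax*((F[:2]-m)@ax-.04)
B=onz(c,(300,v0),.030);L=onz(c,(kl,v),.032);R=onz(c,(r+.5,v),.025)
m=((L+R)/2)[:2];pc=m+ax*((B[:2]-m)@ax-.042);d=pc-cen
ay=np.array([ax[1],-ax[0]])
print("cen",cen,"pocket",pc,"w",R-L,"tool shift dx",d@ax,"dy",d@ay)
E
python3 rel.py 166.8 223.5 .0555
```

```text
right [(339, 122), (340, 125), (341, 127), (342, 125), (343, 126), (344, 132), (345, 161), (346, 184), (347, 200), (348, 197), (349, 197), (350, 196)]
cen [0.57746555 0.09326919] pocket [0.58041906 0.09637145] w [ 0.06683767  0.00090656 -0.007     ] tool shift dx 0.0029919516760029286 dy 0.0030652029491112145
```

```bash
python3 - <<'E'
from h import *;import pickle
im,c=pickle.load(open("h2.pkl","rb"));g=cv2.cvtColor(im,cv2.COLOR_RGB2GRAY)
for v in(170,175,178):print(v,[(u,int(g[v,u])) for u in range(318,346)])
print([(u,int(im[180,u,0])-int(im[180,u,2])) for u in range(218,230)])
for u in(324.5,326.5,328.5,331): print(u,onz(c,(u,175),.025)[0],onz(c,(u,175),.031)[0])
print(onz(c,(223.5,175),.032))
E
python3 nudge.py '[0, 0, 0, 0.003, 0, 0, 0.005, 0, 0, 0, 0, 0, 0, 0.005, 0, 0, 0, 0, 0, 0, 0.005]'; python3 st.py .577 .097 .216;  python3 prof.py | sed -n '1,2p;4p'
```

```text
170 [(318, 49), (319, 46), (320, 49), (321, 51), (322, 52), (323, 42), (324, 47), (325, 45), (326, 42), (327, 44), (328, 45), (329, 45), (330, 38), (331, 50), (332, 54), (333, 72), (334, 93), (335, 106), (336, 108), (337, 111), (338, 117), (339, 119), (340, 126), (341, 125), (342, 129), (343, 123), (344, 122), (345, 146)]
175 [(318, 56), (319, 44), (320, 46), (321, 48), (322, 41), (323, 47), (324, 46), (325, 50), (326, 43), (327, 42), (328, 51), (329, 43), (330, 44), (331, 43), (332, 56), (333, 77), (334, 97), (335, 107), (336, 112), (337, 114), (338, 116), (339, 123), (340, 129), (341, 125), (342, 126), (343, 125), (344, 135), (345, 155)]
178 [(318, 41), (319, 44), (320, 50), (321, 43), (322, 48), (323, 47), (324, 39), (325, 42), (326, 44), (327, 45), (328, 42), (329, 49), (330, 45), (331, 46), (332, 58), (333, 74), (334, 95), (335, 106), (336, 107), (337, 109), (338, 119), (339, 121), (340, 128), (341, 124), (342, 121), (343, 128), (344, 126), (345, 124)]
[(218, 11), (219, 6), (220, 4), (221, 6), (222, 5), (223, 12), (224, 54), (225, 116), (226, 163), (227, 171), (228, 175), (229, 
[... 505 characters left out ...]
 327.1], [264, 321, 32, 13, 369])]
key [([237.2, 188.8], [222, 175, 31, 29, 810]), ([246.8, 313.6], [245, 307, 5, 13, 23])]
col 300 [(156, 194, -11), (157, 194, -14), (158, 195, -10), (159, 192, -9), (160, 192, -9), (161, 196, -11), (162, 194, -11), (163, 193, -8), (164, 190, -11), (165, 191, -9), (166, 189, -13), (167, 196, -11), (168, 192, -11), (169, 193, -10), (170, 192, -10), (171, 183, -8), (172, 168, -8), (173, 155, -9), (174, 121, -3), (175, 74, -2), (176, 43, 1), (177, 43, -1), (178, 48, -2), (179, 44, -3), (180, 43, 2), (181, 43, 11), (182, 47, 22), (183, 49, 34), (184, 50, 40), (185, 50, 44), (186, 55, 48), (187, 56, 66), (188, 61, 69), (189, 64, 70), (190, 59, 78), (191, 59, 80)]
```

```bash
sed -i 's/^r=318.*/d=np.diff(g[v,310:340].astype(int));r=310+int(np.argmax(d));print("right",r)/' rel.py; python3 - <<'E'
from h import *;import pickle
im,c=pickle.load(open("h2.pkl","rb"))
print([(u,int(im[184,u,0])-int(im[184,u,2])) for u in range(216,228)])
E
python3 rel.py 174.5 222.3 .0565
```

```text
[(216, 12), (217, 8), (218, 6), (219, 6), (220, 8), (221, 18), (222, 67), (223, 129), (224, 164), (225, 165), (226, 173), (227, 168)]
right 335
cen [0.57874179 0.09795187] pocket [0.57905437 0.09654111] w [ 0.06331167  0.00068828 -0.007     ] tool shift dx -0.0014212601533172076 dy 0.00026068213287574674
```

```bash
python3 - <<'E'
from h import *;import pickle
im,c=pickle.load(open("h2.pkl","rb"));g=cv2.cvtColor(im,cv2.COLOR_RGB2GRAY)
for v in (177,179):print([(u,int(g[v,u])) for u in range(326,340)])
E
python3 nudge.py '[0, 0, 0, -0.001, -0.0006, 0.006, 0.005, 0, 0, 0, 0, 0, 0.005, 0.005, 0, 0, 0, 0, 0, 0, 0.005, 0, 0, 0, 0, 0, 0, 0.005]'; python3 st.py .577 .097 .216;  python3 prof.py | sed -n '1,2p;4p'
python3 - <<'E'
from h import *;import pickle
im,c=pickle.load(open("h2.pkl","rb"));g=cv2.cvtColor(im,cv2.COLOR_RGB2GRAY)
for v in(177,180,183):print([(u,int(g[v,u])) for u in range(324,346)]);print([(u,int(im[v+6,u,0])-int(im[v+6,u,2])) for u in range(212,228)])
E
```

```text
[(326, 50), (327, 42), (328, 44), (329, 57), (330, 74), (331, 92), (332, 104), (333, 108), (334, 111), (335, 114), (336, 119), (337, 122), (338, 122), (339, 119)]
[(326, 42), (327, 45), (328, 54), (329, 61), (330, 76), (331, 99), (332, 103), (333, 112), (334, 113), (335, 117), (336, 121), (337, 122), (338, 126), (339, 123)]
t: 11.27
tool_pos: [0.5767, 0.0958, 0.226]
tool_rot: [0.695, 0.719, -0.001, -0.0]
wrist_force: [0.7, 0.4, -2.0]
width: 0.0118
grip_force: 30.0
[0.5767 0.0958 0.226 ] 91.98 [ 0.7  0.4 -2. ] 0.0118
tool shift [0.0012 0.0003 0.01  ]
[([285.2, 225.4], [223, 182, 116, 110, 6427]), ([279.7, 327.2], [264, 321, 32, 13, 362])]
key [([237.8, 191.2], [222, 177, 32, 30, 916]), ([247.5, 330.0], [246, 324, 4, 12, 26])]
col 300 [(156, 197, -11), (157, 198, -9), (158, 194, -10), (159, 195, -9), (160, 192, -11), (161, 196, -9), (162, 196, -9), (163, 193, -10), (164, 195, -9), (165, 195, -11), (166, 193, -10), (167, 194, -14), (168, 193, -10), (169, 194, -12), (170, 197, -12), (171, 195, -11), (172, 185, -10), (173, 174, -10), (174, 154, -9), (175, 132, -6), (176, 92, -1), (177, 62
[... 793 characters left out ...]
), (338, 93), (339, 105), (340, 108), (341, 110), (342, 110), (343, 117), (344, 120), (345, 123)]
[(212, 9), (213, 12), (214, 10), (215, 10), (216, 8), (217, 8), (218, 5), (219, 6), (220, 5), (221, 22), (222, 81), (223, 134), (224, 176), (225, 175), (226, 171), (227, 161)]
[(324, 52), (325, 44), (326, 51), (327, 57), (328, 49), (329, 45), (330, 47), (331, 50), (332, 53), (333, 51), (334, 44), (335, 56), (336, 61), (337, 77), (338, 92), (339, 101), (340, 107), (341, 110), (342, 112), (343, 121), (344, 122), (345, 123)]
[(212, 9), (213, 14), (214, 15), (215, 11), (216, 12), (217, 6), (218, 6), (219, 5), (220, 5), (221, 15), (222, 65), (223, 122), (224, 166), (225, 168), (226, 168), (227, 169)]
```

```bash
sed -i 's/^d=np.diff.*/r=float(sys.argv[4])-.5/' rel.py; python3 rel.py 176.2 222 .0455 337.7;python3 rel.py 176.2 222 .0435 337.7
```

```text
cen [0.57685692 0.09656218] pocket [0.57759179 0.09633565] w [ 0.06043077  0.00055818 -0.007     ] tool shift dx -0.0002532998846725595 dy 0.0007260789136562922
cen [0.57687018 0.09612029] pocket [0.57759179 0.09633565] w [ 0.06043077  0.00055818 -0.007     ] tool shift dx 0.00018877440573853658 dy 0.0007290242770204894
```

Aligned to within 1 mm, and the pocket width checks out at 60.4 mm. I'll lower it gently.

```bash
python3 nudge.py '[0, 0, 0, 0, 0.0006, 0.002, 0.005, 0, 0, 0, 0, 0, 0.002, 0.005, 0, 0, 0, 0, 0, 0.002, 0.005, 0, 0, 0, 0, 0, 0.0015, 0.005, 0, 0, 0, 0, 0, 0, 0.005]'; python3 nudge.py '[0, 0, 0, 0, 0, 0.0015, 0.005, 0, 0, 0, 0, 0, 0.001, 0.005, 0, 0, 0, 0, 0, 0, 0.005]'; python3 st.py;python3 st.py
```

```text
t: 11.73
tool_pos: [0.5775, 0.0959, 0.2188]
tool_rot: [0.695, 0.719, -0.0, -0.0]
wrist_force: [-0.1, -0.5, -1.6]
width: 0.0118
grip_force: 30.0
t: 11.98
tool_pos: [0.5776, 0.0959, 0.2165]
tool_rot: [0.695, 0.719, -0.0, -0.0]
wrist_force: [-0.5, -0.1, -1.5]
width: 0.0119
grip_force: 30.0
[0.5776 0.0959 0.2165] 91.98 [-0.5 -0.1 -1.5] 0.0119
[0.5776 0.0959 0.2165] 91.98 [-0.5 -0.1 -1.5] 0.0119
```

```bash
python3 nudge.py '[0, 0, 0, 0, 0, 0.001, 0.005, 0, 0, 0, 0, 0, 0, 0.005]'; python3 nudge.py '[0, 0, 0, 0, 0, 0.001, 0.005, 0, 0, 0, 0, 0, 0, 0.005]'; python3 nudge.py '[0, 0, 0, 0, 0, 0.0007, 0.005, 0, 0, 0, 0, 0, 0, 0.005]' | head -4
```

```text
t: 12.15
tool_pos: [0.5777, 0.0959, 0.2156]
tool_rot: [0.695, 0.719, -0.0, -0.0]
wrist_force: [-0.1, 0.1, -1.1]
width: 0.0118
grip_force: 30.0
t: 12.32
tool_pos: [0.5778, 0.096, 0.2149]
tool_rot: [0.695, 0.719, 0.0, 0.0]
wrist_force: [-0.3, -1.7, 0.7]
width: 0.0117
grip_force: 30.0
t: 12.48
tool_pos: [0.5778, 0.0961, 0.2149]
tool_rot: [0.695, 0.719, -0.0, 0.0]
wrist_force: [-2.5, -1.7, 6.1]
```

Contact came at TCP 0.2149, which puts the underside at 0.024, the pocket floor. Releasing and rising.

```bash
python3 nudge.py '[0, 0, 0, 0, 0, -0.0004, 0.03, 0, 0, 0, 0, 0, 0, 0.03, 0, 0, 0, 0, 0, 0, 0.03, 0, 0, 0, 0, 0, 0, 0.03, 0, 0, 0, 0, 0, 0, 0.03]'; python3 nudge.py '[0, 0, 0, 0, 0, -0.02, 0.03, 0, 0, 0, 0, 0, -0.04, 0.03, 0, 0, 0, 0, 0, -0.04, 0.03, 0, 0, 0, -0.04, 0, 0, 0.03, 0, 0, 0, -0.035, 0, 0, 0.03]'; python3 nudge.py '[0, 0, 0, 0, 0, 0, 0, 0, 0, 0, 0, 0, 0, 0, 0, 0, 0, 0, 0, 0, 0]'
python3 - <<'E'
from h import *
im,c=shot("wrist");save("f1.png",im);bs,m=blobs(im,[100,80,30],[125,255,255],100);print(bs);print(robot.read_state()["tool_pos"])
cn=max(cv2.findContours(m,0,cv2.CHAIN_APPROX_NONE)[0],key=cv2.contourArea)[:,0]
for z in (.034,):
    P=np.array([onz(c,p,z)[:2] for p in cn],np.float32);print(cv2.minAreaRect(P))
x,y,w,h=max(bs,key=lambda b:b[1][4])[1][:4]
for b in blobs(im[y:y+h,x:x+w],[0,0,90],[60,100,255],60)[0]: print(b[0],onz(c,np.array(b[0])+[x,y],.034))
y0=max(0,y-60);save("f1c.png",cv2.resize(im[y0:y0+200,180:380],None,fx=3,fy=3,interpolation=2)[:600])
E
```

```text
t: 12.9
tool_pos: [0.5777, 0.0959, 0.2143]
tool_rot: [0.695, 0.719, -0.0, -0.0]
wrist_force: [0.6, -1.0, 0.5]
width: 0.0295
grip_force: 0.0
t: 13.32
tool_pos: [0.5814, 0.0229, 0.3179]
tool_rot: [0.693, 0.721, 0.003, 0.002]
wrist_force: [1.7, -1.7, -1.0]
width: 0.0301
grip_force: 0.0
t: 13.57
tool_pos: [0.5801, 0.0208, 0.3143]
tool_rot: [0.695, 0.719, 0.0, -0.0]
wrist_force: [-0.4, 0.0, -0.2]
width: 0.0146
grip_force: 0.0
[([282.0, 107.3], [240, 48, 81, 117, 6659])]
[0.58005129 0.02188666 0.31432761]
((0.5780308842658997, 0.09655202180147171), (0.05691630393266678, 0.08055253326892853), 1.9918164014816284)
[64.0, 30.7] [0.59445679 0.11738269 0.034     ]
[16.0, 42.6] [0.56071444 0.10825189 0.034     ]
[16.8, 88.4] [0.56178101 0.0761675  0.034     ]
[63.0, 88.3] [0.59582793 0.07738236 0.034     ]
```

View pics/f1c.png

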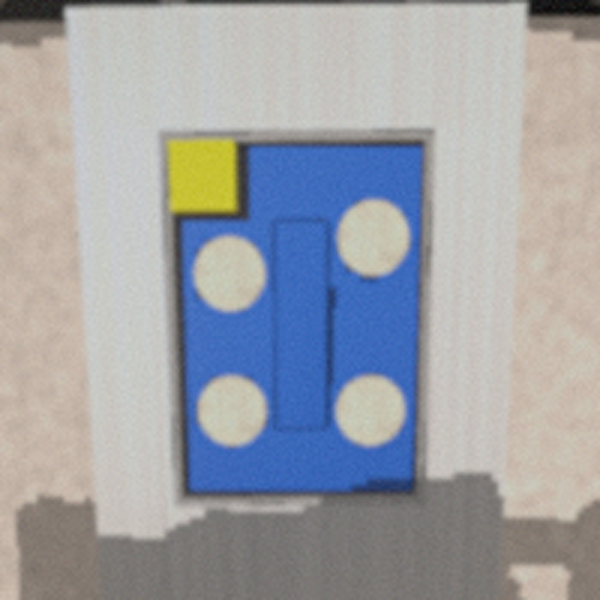

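The carrier is seated flat, notch at the yellow key, with an even gap all round. Next I go in front of the tab with closed fingers and push the stage home.

```bash
python3 nudge.py '[0, 0, 0, -0.04, 0, 0, 0, 0, 0, 0, -0.003, 0, 0.03, 0, 0, 0, 0, 0, 0, 0.035, 0, 0, 0, 0, 0, 0, 0.03, 0, 0, 0, 0, 0, 0, 0, 0]'; python3 st.py .5810 -.018 .218
```

```text
t: 14.03
tool_pos: [0.5787, -0.021, 0.2138]
tool_rot: [0.694, 0.72, -0.003, -0.004]
wrist_force: [-1.2, -0.2, -0.3]
width: 0.0005
grip_force: 0.0
[ 0.5787 -0.021   0.2138] 92.1 [-1.2 -0.2 -0.3] 0.0005
tool shift [ 0.0029  0.0024 -0.0042]
```

```bash
python3 nudge.py '[0, 0, 0, 0.01, 0.001, -0.003, 0, 0, 0, 0, 0.01, 0, 0, 0, 0, 0, 0, 0.01, 0, 0, 0, 0, 0, 0, 0.015, 0, 0, 0, 0, 0, 0, 0.015, 0, 0, 0]'; python3 nudge.py '[0, 0, 0, 0.015, 0, 0, 0, 0, 0, 0, 0.015, 0, 0, 0, 0, 0, 0, 0.015, 0, 0, 0, 0, 0, 0, 0.012, 0, 0, 0, 0, 0, 0, 0.01, 0, 0, 0]'; python3 st.py
```

```text
t: 14.45
tool_pos: [0.5812, 0.0388, 0.2244]
tool_rot: [0.695, 0.719, 0.0, 0.002]
wrist_force: [0.0, -3.3, -1.7]
width: 0.0003
grip_force: 2.0
t: 14.87
tool_pos: [0.5785, 0.1073, 0.2243]
tool_rot: [0.694, 0.72, 0.001, 0.001]
wrist_force: [-2.1, -3.8, 2.3]
width: 0.0003
grip_force: 1.7
[0.5785 0.1073 0.2243] 92.09 [-2.1 -3.8  2.3] 0.0003
```

```bash
python3 nudge.py '[0, 0, 0, 0.006, 0, 0, 0, 0, 0, 0, 0.005, 0, 0, 0, 0, 0, 0, 0, 0, 0, 0]'; python3 nudge.py '[0, 0, 0, 0.004, 0, 0, 0, 0, 0, 0, 0.004, 0, 0, 0, 0, 0, 0, 0, 0, 0, 0]'; python3 nudge.py '[0, 0, 0, 0.003, 0, 0, 0, 0, 0, 0, 0, 0, 0, 0]'|head -4
```

```text
t: 15.12
tool_pos: [0.5783, 0.1177, 0.2232]
tool_rot: [0.694, 0.72, 0.001, 0.0]
wrist_force: [0.3, 0.7, -0.7]
width: 0.0005
grip_force: 0.0
t: 15.37
tool_pos: [0.578, 0.1238, 0.2224]
tool_rot: [0.695, 0.719, 0.0, 0.0]
wrist_force: [0.8, -3.0, 0.5]
width: 0.0001
grip_force: 1.2
t: 15.53
tool_pos: [0.5781, 0.1245, 0.2223]
tool_rot: [0.696, 0.718, -0.002, 0.001]
wrist_force: [-0.2, -6.6, 4.6]
```

```bash
python3 nudge.py '[0, 0, 0, 0.004, 0, 0, 0, 0, 0, 0, 0, 0, 0, 0, 0, 0, 0, 0, 0, 0, 0]'|head -4; python3 nudge.py '[0, 0, 0, 0.003, 0, 0, 0, 0, 0, 0, 0, 0, 0, 0, 0, 0, 0, 0, 0, 0, 0]'|head -4
```

```text
t: 15.78
tool_pos: [0.5783, 0.1254, 0.2224]
tool_rot: [0.696, 0.718, -0.004, 0.003]
wrist_force: [0.0, -15.1, 9.0]
t: 16.03
tool_pos: [0.5784, 0.1261, 0.2224]
tool_rot: [0.697, 0.717, -0.006, 0.004]
wrist_force: [-2.2, -20.0, 11.4]
```

The stage is home: 20 N with no travel, at the predicted place. I'll back off, rise and measure the lever ball and the tab.

```bash
python3 nudge.py '[0, 0, 0, -0.03, 0, 0, 0, 0, 0, 0, 0, 0, -0.04, 0, 0, 0, 0, 0, 0, -0.04, 0, 0, 0, 0, 0, 0, -0.04, 0, 0, 0, 0, 0, 0, -0.04, 0]'; python3 nudge.py '[0, 0, 0, 0.035, 0, -0.01, 0, 0, 0, 0, 0, 0, 0, 0, 0, 0, 0, 0, 0, 0, 0]'|head -2; cat > lv.py <<'E'
from h import *;import pickle,sys
im,c=shot("wrist");pickle.dump((im,c),open(sys.argv[1]+".pkl","wb"))
print(c[3],[b for b in blobs(im,[0,120,40],[8,255,255],80)[0]+blobs(im,[172,120,40],[179,255,255],80)[0] if b[1][0]<420], [b for b in blobs(im,[0,0,0],[179,255,60],80)[0] if b[1][1]<250 and b[1][4]<900])
E
python3 lv.py l1;python3 nudge.py '[0, 0, 0, 0.03, 0, 0, 0, 0, 0, 0, 0.03, 0, 0, 0, 0, 0, 0, 0, 0, 0, 0, 0, 0, 0, 0, 0, 0, 0]'|head -2; python3 lv.py l2
```

```text
t: 16.45
tool_pos: [0.5779, 0.1044, 0.3838]
tool_rot: [0.695, 0.719, 0.0, -0.001]
wrist_force: [1.0, 0.4, -0.1]
width: 0.0003
grip_force: 0.0
t: 16.7
tool_pos: [0.5767, 0.1418, 0.394]
[0.57407251 0.21901548 0.37365127] [] [([277.7, 29.6], [244, 26, 66, 7, 346]), ([277.1, 191.3], [264, 182, 27, 19, 457])]
t: 17.08
tool_pos: [0.5742, 0.2005, 0.3912]
[0.57154045 0.27764649 0.37072299] [([276.9, 95.1], [252, 69, 50, 53, 2062])] [([280.2, 46.6], [257, 44, 43, 8, 166])]
```

```bash
python3 - <<'E'
from h import *;import pickle
im,c=pickle.load(open("l1.pkl","rb"));print("tab",onz(c,(277.1,200),.066))
im,c=pickle.load(open("l2.pkl","rb"));t,ct=shot("top")
print("ball",[onz(c,(276.9,95.1),z).round(4) for z in(.175,.182,.19)]);print(robot.read_state()["tool_pos"])
s,cs=shot("side");b=[x for x in blobs(s,[0,150,60],[8,255,255])[0] if x[0][1]>300];print(b)
if b: print(tri(c,(276.9,95.1),cs,b[0][0]))
E
```

```text
tab [0.57590588 0.13693441 0.066     ]
ball [array([0.5695, 0.2835, 0.175 ]), array([0.5696, 0.2832, 0.182 ]), array([0.5697, 0.283 , 0.19  ])]
[0.57519011 0.19769925 0.39116143]
[([177.2, 334.1], [169, 326, 18, 18, 236])]
(array([0.56985098, 0.2833069 , 0.18943886]), np.float64(0.0006549221948902384))
```

The ball is at (0.5698, 0.2833, 0.189), which means q≈0.2. The stage tab is at home. Pushing the lever back.

```bash
python3 nudge.py '[0, 0, 0, 0.02, -0.002, 0, 0, 0, 0, 0, 0.02, 0, 0.02, 0, 0, 0, 0, 0, 0, 0.021, 0, 0, 0, 0, 0, 0, 0, 0, 0, 0, 0, 0, 0, 0, 0]'|head -4; python3 st.py .5713 .243 .35
```

```text
t: 17.65
tool_pos: [0.5719, 0.2369, 0.3501]
tool_rot: [0.695, 0.719, -0.002, -0.0]
wrist_force: [0.3, 0.4, 0.2]
[0.5719 0.2369 0.3501] 91.88 [0.3 0.4 0.2] 0.0003
tool shift [ 0.0061 -0.0004  0.0001]
```

```bash
python3 nudge.py '[0, 0, 0, 0.012, 0, 0, 0, 0, 0, 0, 0.012, 0, 0, 0, 0, 0, 0, 0.012, 0, 0, 0, 0, 0, 0, 0.012, 0, 0, 0, 0, 0, 0, 0.012, 0, 0, 0]'|head -4; python3 nudge.py '[0, 0, 0, 0.012, 0, 0, 0, 0, 0, 0, 0.006, 0, 0, 0, 0, 0, 0, 0.004, 0, 0, 0, 0, 0, 0, 0, 0, 0, 0]'|head -4; python3 nudge.py '[0, 0, 0, 0.004, 0, 0, 0, 0, 0, 0, 0.003, 0, 0, 0, 0, 0, 0, 0, 0, 0, 0, 0, 0, 0, 0, 0, 0, 0]'|head -4
```

```text
t: 18.07
tool_pos: [0.5696, 0.3006, 0.3523]
tool_rot: [0.695, 0.719, 0.001, 0.0]
wrist_force: [0.1, -1.4, 0.4]
t: 18.4
tool_pos: [0.5685, 0.321, 0.3512]
tool_rot: [0.695, 0.719, -0.001, 0.0]
wrist_force: [-1.1, -2.4, 0.6]
t: 18.73
tool_pos: [0.5691, 0.3232, 0.3509]
tool_rot: [0.696, 0.718, -0.005, 0.003]
wrist_force: [-5.8, -13.2, 9.4]
```

```bash
python3 nudge.py '[0, 0, 0, 0.003, 0, 0, 0, 0, 0, 0, 0, 0, 0, 0]'|head -4; python3 nudge.py '[0, 0, 0, -0.035, 0, 0, 0, 0, 0, 0, -0.035, 0, 0, 0, 0, 0, 0, -0.02, 0, -0.03, 0, 0, 0, 0, 0, 0, -0.03, 0, 0, 0, 0, 0, 0, 0, 0]'|head -2; python3 nudge.py '[0, 0, 0, 0, 0, 0, 0]'|head -2; python3 - <<'E'
from h import *
im,c=shot("wrist");t,ct=shot("top");s,cs=shot("side")
a=[b for b in blobs(im,[0,120,40],[8,255,255],80)[0] if b[1][0]<420]
b=[x for x in blobs(t,[0,150,60],[8,255,255])[0] if x[0][0]<180];d=[x for x in blobs(s,[0,150,60],[8,255,255])[0] if x[0][1]>300]
print(a,b,d)
if a: print([onz(c,a[0][0],z) for z in(.182,)])
if a and d: print(tri(c,a[0][0],cs,d[0][0]))
if b and d: print(tri(ct,b[0][0],cs,d[0][0]))
print([x for x in blobs(t,[0,0,0],[179,255,45],20)[0] if 190<x[0][0]<260])
E
```

```text
t: 18.9
tool_pos: [0.5692, 0.3243, 0.3508]
tool_rot: [0.697, 0.717, -0.007, 0.004]
wrist_force: [-7.7, -21.6, 12.1]
t: 19.32
tool_pos: [0.5737, 0.2403, 0.4172]
t: 19.4
tool_pos: [0.5724, 0.2412, 0.4138]
[([274.1, 58.3], [253, 35, 43, 48, 1634])] [] [([152.0, 374.0], [143, 365, 19, 19, 278])]
[array([0.56720703, 0.34485921, 0.182     ])]
(array([0.56737961, 0.345118  , 0.18234552]), np.float64(0.0006873898575126208))
[([239.7, 87.9], [29, 67, 488, 85, 4465]), ([192.6, 185.2], [190, 170, 7, 31, 166]), ([204.7, 219.9], [202, 214, 7, 13, 79]), ([192.0, 257.1], [189, 244, 7, 28, 176]), ([199.0, 361.0], [137, 332, 118, 88, 1520])]
```

The ball is at y=0.345, z=0.182, exactly the locked position, and the tab is still home. The robot is clear, so I hand in.

```bash
python3 -c "
from bench import robot, camrig
print(robot.close_job())"
```

```text
the job is handed in; nothing more can be done
None
```

The blue carrier is seated in the pocket with its notch at the key, the stage is pushed fully home and the lever is locked at the back; I handed the job in at about 19.5 s, with no verdict shown.

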